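Set the drying rack's telescopic leg and shut its cam lever

ROBOT

A 6-joint arm with a two-finger parallel gripper is mounted at the origin on the work surface. World frame = base frame: x ahead of the robot, y to its left, z up, the work surface at z = 0. Lengths are in m, angles in rad, forces in N, time in s.
With the tool pointing down it reaches from about 0.35 to 0.975 m from the base axis. Payload 4.9 kg.
Tool frame: the origin (TCP) lies midway between the tips of the shut fingers; the grasp point (between the pads) lies 19 mm behind it; z points along the fingers, y is the line along which they close (so a half turn about z gives the same grasp; the last joint's range is limited). The gripper opens to 85 mm and grips with 20 to 120 N. Pads are 22 mm wide; open, the fingers measure 114 mm over their backs; the gripper's body (76 mm by 85 mm) begins 54 mm behind the grasp point. The pads swing forward as they close: fully open they stand 13 mm farther back than shut.
Start: joints at [-1.463, 0.053, 1.613, -0, 1.476, -0.119], TCP at [0.141, -0.609, 0.231] pointing down, gripper open.
Joint ranges: [-3.01, 3.01], [-1.01, 2.22], [0.06, 2.58], [-1.02, 4.17], [0.09, 2.62], [-3.14, 3.14]. Speed limits (rad/s): [2.57, 2.57, 3.14, 3.14, 3.14, 3.14].

INTERFACE

Orientations are given as a rotation vector (axis times angle).
In Python, from station import ctrl gives the robot as it stands. The module is installed in compiled form; this text tells all that it offers.
- The arm moves only by the shell command python3 -m handwheel 'ROWS' [OPENING] [FORCE]. ROWS is JSON, a list of rows, each a list of 2 entries, a list of its own where there are three numbers: the shift along the tool's x, y, z in cm, then the turn, a rotation vector about the tool's x, y, z in rad. In form: [[[tx, ty, tz], [ax, ay, az]], ...]. A call has 1 to 5 rows; each row is the pose to reach, as a shift and turn from the pose commanded when the call began, along the tool's axes at that moment; what a row does not reach only later rows make up. A row lasts 1/8 s, in which the tool goes at most 62.5 mm and 10.7 degrees, less where a joint would pass 70% of its speed; a pose out of reach is approached as far as the arm can. A call with a gripper value outside its range is refused whole. OPENING is the gripper's target within -1 to 1 (shut at 1, half-way at 0, fully open at -1), set as the call begins (- or left out, the last holds). The fingers move at their own pace and stop on an object; FORCE is the grip in N (left out, the last holds). Time passes only in rows, so rows that repeat a pose let the fingers close. It gives the time, the measured TCP pose, the force, the opening and the grip force at its end, in the units of the state.
- ctrl.get_obs(): the state, without advancing time (a new reading comes with each control period).
- ctrl.get_image(name): name is "scene" or "side" or "wrist"; returns the picture (400x640x3 uint8, blue, green, red); there is no depth.
- ctrl.calibration(name): a dict with "fx", "fy", "cx", "cy" (pixels), "R" (3x3) and "t" (3): a world point X has camera coordinates R X + t. Camera axes: x right, y down, z forward; pixel columns grow to the right and rows downward; lengths in m; the calibration is good to about 2 mm. The wrist camera is an equidistant fisheye: a pixel r from the principal point sees the ray r / f radians off the axis. A picture is of the moment at which its call begins: read the wrist's pose just before it. calibration takes no time and is no camera call; for the wrist camera it gives the pose at the moment of the call.
- ctrl.finish_job(): hands the job in; it is judged then, once.
Trained networks look in the newest picture that a camera, given by its name, has taken for a name from the list of things; names that differ only in an ending like _2 or _b are one class to them, and where a whole thing is asked for, a point or a joint stands for the part that bears it (a point fixed in the world has none). Each returns a list of dicts, best first, with "score" (0 to 1); they miss things now and then, are a little off and sometimes report something else, mostly with a low value. They report only what shows in the picture. A call takes as long as a camera call.
- ctrl.look_for(camera, query): "position" ([column, row] in pixels, amid what is visible of it).
- ctrl.landmark_of(camera, query): "position" ([column, row] in pixels: a listed point, or the origin of a listed thing).
The state is a dict: "t": time; "q": joint angles; "dq": joint speeds; "effort": joint torques, N m; "tool_pos": TCP position; "tool_rot": TCP orientation; "contact_force": force on the tool from outside, world axes, zero at the start; "wrist_torque": the same for the moment, N m; "opening": finger opening in m; "grip_force": force on a finger pad.
Only numpy, scipy, OpenCV 4.12 (cv2) and the standard library are available. Lean on these libraries where they do the work, as an engineer would, in place of code of your own. Each camera call takes 0.05 s, during which the arm holds its last target. There are 200 camera calls.

TASK

The folded drying rack on the laundry counter has a sprung telescopic leg. Pull the leg out by its cross-bar until its red pointer lines up with the green clip on the scale and, holding it there all the while, sweep the red cam lever fully closed, flush along the leg. Finish still holding the leg at the mark with the lever shut (do not let go: a colleague then fits the locking pin), and leave the detergent bottle, the jar and the dosing cup where they stand.

Things in the scene. Friction and masses are not known exactly. Their poses are not given: they have to be found in the camera images.
- rack: Folded drying rack, fixed to the counter. Origin on the counter under the mouth of the leg's sleeve. The leg slides out along rack -x (towards the robot); the lever is on the +y side; z up. Black clamp head and grey sleeve: x 0 to +140 mm, y -24 to +48, up to z 68. White tubes and steel rods behind: x +90 to +295, y +-165, below z 42. White scale bar: x -150 to +30, y -66 to -44, z 0 to 20.
- leg: Aluminium leg; slides only along rack x, 0 to 90 mm out. Its origin is the rack's when fully in (the start) and moves with it. A 24 mm square tube on the rack's x axis (centre z 50 mm) ends in a cross-bar parallel to rack y. A spring draws it in, 3.3 N when in, about 4.5 N at the marks; let go, it slides back, and the closed lever does not hold it either.
- bar_grip (a point): Point on the leg's cross-bar, at leg (-40, +152, +50) mm, outside the open lever. Bar: 16 mm thick (x), 18 mm high (z 41 to 59), from leg y -38 to +185 mm, centre line at leg x -40, open space all round it on the +y side. A gripper straddling it here can draw the leg out, then slide along the bar to -y, pushing the lever before it.
- pointer (a point): Red pointer on the leg, at leg (-40, -55, +50) mm, at the end of the cross-bar over the white scale.
- clip_line (a point): Centre of the top of the green clip, 12 mm wide along rack x, which marks the wanted length on the white scale (at rack y -55 mm, z 28 mm; axes parallel to the rack's). The leg is right when the pointer has the same rack x as this point: the leg must come out 20 to 45 mm, as the start has it.
- lever (a joint): Angle of the red cam lever, rad: 0 = closed (stop; lever parallel to the leg, pointing to rack -x), grows as it swings out to rack +y; starts 0.42 to 0.62. It turns about a vertical axis at rack (0, +30) mm and stays where it is left; about 0.12 N m turns it, i.e. 1 to 2 N, at the bar's distance.
- lever_tip (a point): Tip of the lever, 155 mm from its axis, mid-height. The arm of the lever is a straight red bar 12 mm wide, at z 66 to 84 mm, passing 7 mm above the cross-bar and beyond it: fingers that straddle the bar push the lever with their sides. Closed, its outer face lies at rack y +36 mm.
- detergent: Blue detergent bottle, 72 mm across, 190 mm high, loose; origin under its centre. To be left alone.
- peg_jar: Amber jar, 68 mm across, 90 mm high, loose; origin under its centre. To be left alone.
- dose_cup: White dosing cup, 60 mm across, 60 mm high, loose; origin under its centre. To be left alone.

How it is judged:
On the way:
1. the gripper holds the leg with its pointer at the clip, within 6 mm, the lever still open (x of pointer in the frame of clip_line between -0.006 and 0.006 m and contact force between the fingers and leg above 1.5 N and value of joint lever above 0.35 rad), for 0.2 s.
At the end, for the whole second after the job is handed in: The lever is closed (under 0.07 rad), the leg's pointer is within 6 mm of the clip's centre along the leg, and the fingers are still holding the leg there (contact force above 1.5 N), all through the last second (x of pointer in the frame of clip_line between -0.006 and 0.006 m and contact force between the fingers and leg above 1.5 N and value of joint lever below 0.07 rad); the arm keeps its last pose, push and grip.
It fails at once if the lever is swung shut (below 0.33 rad) while the leg is more than 10 mm off the mark (value of joint lever below 0.33 rad and (x of pointer in the frame of clip_line above 0.01 m or x of pointer in the frame of clip_line below -0.01 m)).
It fails at once if the detergent bottle, jar or cup is moved more than 20 mm or tipped (distance of any of detergent, peg_jar, dose_cup from where it was at the start of the episode above 0.02 m or angle between any of detergent, peg_jar, dose_cup's own z axis and vertical above 0.35 rad).
It also fails if it takes over 38 s, if anything falls off the work surface, if the arm or the gripper's body presses on something with over 40 N, if the wrist force passes 120 N, or if a joint passes its speed limit or range.

## Working session

There is one attempt and no reset: what is moved stays moved. The work goes in short steps, Python scripts to look and compute and a shell command to move; the robot and the scene stay as the last step left them, time stands still between calls to the robot, and variables do not carry over. Pictures are saved under pics/ and viewed, at most 10 in all, crops included, and the job is handed in when it is done.

```bash
mkdir -p pics; cat > h.py <<'E'
import numpy as np,cv2
from station import ctrl
def ray(cal,px):
    R=np.array(cal["R"]);t=np.array(cal["t"])
    d=np.array([(px[0]-cal["cx"])/cal["fx"],(px[1]-cal["cy"])/cal["fy"],1.])
    return -R.T@t, R.T@d
def atz(cal,px,z):
    o,d=ray(cal,px); return o+d*(z-o[2])/d[2]
def proj(cal,X):
    c=np.array(cal["R"])@X+np.array(cal["t"]); return c[0]/c[2]*cal["fx"]+cal["cx"],c[1]/c[2]*cal["fy"]+cal["cy"]
E
python3 - <<'E'
from h import *
Z=dict(rack=0,bar_grip=.05,pointer=.05,clip_line=.028,lever_tip=.075,leg=0,detergent=0,peg_jar=0,dose_cup=0)
for c in("scene","side"):
    im=ctrl.get_image(c);cv2.imwrite(f"pics/{c}0.png",im);cal=ctrl.calibration(c)
    for n,z in Z.items():
        r=ctrl.landmark_of(c,n)
        for k in r[:2]: print(c,n,round(k["score"],2),np.round(k["position"],1),np.round(atz(cal,k["position"],z),4))
o=ctrl.get_obs();print(o["t"],o["tool_pos"],o["tool_rot"],o["opening"])
E
```

```text
scene rack 0.62 [278.2 202.3] [ 0.5945 -0.1372  0.    ]
scene bar_grip 0.91 [335.1 200.8] [0.5783 0.0295 0.05  ]
scene pointer 0.76 [265.6 181.3] [ 0.5649 -0.1807  0.05  ]
scene clip_line 0.45 [270.4 177.7] [ 0.5341 -0.1789  0.028 ]
scene lever_tip 0.57 [328.7 164.2] [ 0.4761 -0.0155  0.075 ]
scene detergent 0.56 [208.  187.7] [ 0.5995 -0.3582  0.    ]
scene detergent 0.38 [330.6 166.2] [ 0.4239 -0.0212  0.    ]
scene peg_jar 0.68 [363.5 254.7] [0.6959 0.1395 0.    ]
scene dose_cup 0.72 [261.3 152.6] [ 0.4279 -0.249   0.    ]
scene dose_cup 0.5 [206.  186.4] [ 0.5966 -0.366   0.    ]
side rack 0.65 [360.7 266. ] [ 0.6105 -0.1229  0.    ]
side bar_grip 0.91 [324.  211.7] [0.5801 0.0177 0.05  ]
side bar_grip 0.71 [412.6 368.8] [ 0.5792 -0.3787  0.05  ]
side pointer 0.64 [349.4 276.1] [ 0.5602 -0.177   0.05  ]
side lever_tip 0.71 [289.7 222.7] [ 0.4904 -0.0161  0.075 ]
side lever_tip 0.54 [365.1 264.3] [ 0.5903 -0.1806  0.075 ]
side leg 0.8 [365.2 266. ] [ 0.6194 -0.1264  0.    ]
side detergent 0.7 [412.9 369.5] [ 0.5977 -0.3601  0.    ]
side detergent 0.39 [291.3 355.7] [ 0.4151 -0.2638  0.    ]
side peg_jar 0.6 [352.2 187.3] [0.7045 0.1388 0.    ]
side dose_cup 0.86 [291.6 352.3] [ 0.4173 -0.258   0.    ]
1.0 [ 0.14053101 -0.60895939  0.23131495] [-3.12140255e+00 -3.55525699e-01  5.41838994e-05] 0.08559630419021025
```

```bash
python3 - <<'E'
from h import *
a=cv2.imread("pics/scene0.png")[110:310,170:430];cv2.imwrite("pics/a.png",cv2.resize(a,None,fx=3,fy=3,interpolation=2))
a=cv2.imread("pics/side0.png")[150:400,240:460];cv2.imwrite("pics/b.png",cv2.resize(a,None,fx=2.4,fy=2.4,interpolation=2))
E
```

```text
(no output)
```

View pics/a.png

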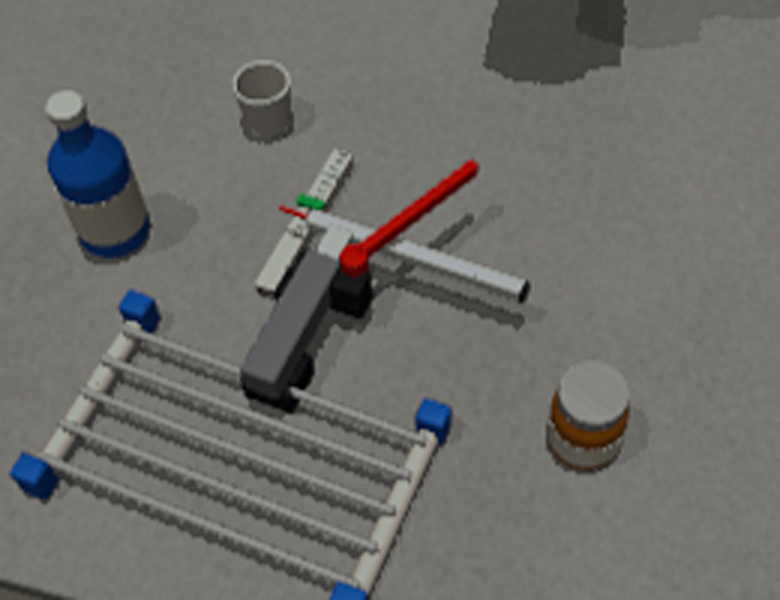

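View pics/b.png

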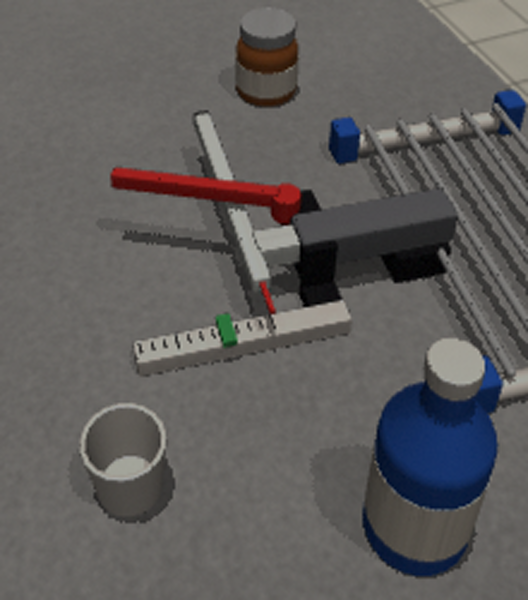

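```bash
cat >> h.py <<'E'
from scipy.spatial.transform import Rotation as Ro
from scipy.optimize import least_squares
def pts(p,leg=0.):
    x,y,a,s,th=p; c,n=np.cos(a),np.sin(a)
    L=lambda q:np.array([x+c*q[0]-n*q[1],y+n*q[0]+c*q[1],q[2]])
    return dict(rack=L((0,0,0)),bar_grip=L((-.04-leg,.152,.05)),pointer=L((-.04-leg,-.055,.05)),clip_line=L((-.04-s,-.055,.028)),
      lever_tip=L((-.155*np.cos(th),.03+.155*np.sin(th),.075)),barend=L((-.04-leg,.185,.05)))
def green(im):
    b,g,r=[im[...,i].astype(int) for i in range(3)]
    m=(g>r+40)&(g>b+40); v,u=np.nonzero(m); return [u.mean(),v.mean()],len(u)
def fit(obs,leg=0.):
    def f(p):
        P=pts(p,leg)
        return np.concatenate([(np.array(proj(c,P[n]))-px)*w for c,n,px,w in obs])
    r=least_squares(f,[.6,-.13,-.08,.03,.5],loss="soft_l1",x_scale=[.01,.01,.1,.01,.1]);return r.x,f(r.x).reshape(-1,2)
E
python3 - <<'E'
from h import *
obs=[];seen={"scene":dict(barend=(170+524/3,110+291/3),rack=None),"side":dict(barend=(240+203/2.4,150+117/2.4))}
for c in("scene","side"):
    cal=ctrl.calibration(c);im=cv2.imread(f"pics/{c}0.png")
    g,n=green(im);print(c,g,n);obs.append((cal,"clip_line",np.array(g),1.))
    obs.append((cal,"barend",np.array(seen[c]["barend"]),.6))
    for q in("bar_grip","pointer","lever_tip"):
        obs.append((cal,q,np.array(ctrl.landmark_of(c,q)[0]["position"]),1.))
p,r=fit(obs);print(np.round(p,4))
for o,e in zip(obs,r):print(o[1],np.round(e,1))
P=pts(p);print({k:np.round(v,3) for k,v in P.items()})
o=ctrl.get_obs();R=Ro.from_rotvec(o["tool_rot"]).as_matrix();print(R.round(3))
a=p[2];Y=np.array([np.cos(a),np.sin(a),0])
for s in(1,-1):
    y=Y*s;z=np.array([0,0,-1.]);x=np.cross(y,z);Rt=np.c_[x,y,z]
    print("turn",Ro.from_matrix(R.T@Rt).as_rotvec().round(3))
g=P["bar_grip"].copy();g[2]=.16
print("shift cm",(R.T@(g-o["tool_pos"])*100).round(2),o["q"])
E
```

```text
scene [np.float64(590.5796703296703), np.float64(136.52197802197801)] 364
side [np.float64(190.72457627118644), np.float64(139.59745762711864)] 236
[ 0.6033 -0.1269 -0.2183  0.2928  0.3579]
clip_line [-273.8  -17.3]
barend [-0.2  2.4]
bar_grip [-1.4  5.5]
pointer [ 4.3 -2.8]
lever_tip [0.5 1.1]
clip_line [  0.2 162.3]
barend [ 1.5 -0.5]
bar_grip [ 5. -5.]
pointer [-4.9 -0.7]
lever_tip [-5.2  0.4]
{'rack': array([ 0.603, -0.127,  0.   ]), 'bar_grip': array([0.597, 0.03 , 0.05 ]), 'pointer': array([ 0.552, -0.172,  0.05 ]), 'clip_line': array([ 0.266, -0.109,  0.028]), 'lever_tip': array([ 0.48 , -0.013,  0.075]), 'barend': array([0.604, 0.062, 0.05 ])}
[[ 0.974  0.225 -0.   ]
 [ 0.225 -0.974 -0.   ]
 [-0.     0.    -1.   ]]
turn [ 0.     0.    -1.126]
turn [ 0.    -0.     2.016]
shift cm [ 58.86 -52.01   7.13] [-1.46299370e+00  5.27366028e-02  1.61287954e+00 -1.13385225e-05
  1.47596501e+00 -1.18996921e-01]
```

```bash
python3 - <<'E'
from h import *
obs=[];W={"scene":(255,290,165,190),"side":(320,350,275,300)}
seen={"scene":dict(barend=(170+524/3,110+291/3)),"side":dict(barend=(240+203/2.4,150+117/2.4))}
for c in("scene","side"):
    cal=ctrl.calibration(c);im=cv2.imread(f"pics/{c}0.png");w=W[c]
    g,n=green(im[w[2]:w[3],w[0]:w[1]]);g=np.array(g)+[w[0],w[2]];print(c,g,n);obs.append((cal,"clip_line",g,1.))
    obs.append((cal,"barend",np.array(seen[c]["barend"]),.6))
    for q in("bar_grip","pointer","lever_tip","rack"):
        obs.append((cal,q,np.array(ctrl.landmark_of(c,q)[0]["position"]),1.))
p,r=fit(obs);print(np.round(p,4))
for o,e in zip(obs,r):print(o[1],np.round(o[2]),np.round(e,1))
P=pts(p);print({k:np.round(v,3) for k,v in P.items()})
E
```

```text
scene [272.96774194 176.74193548] 31
side [333.89230769 286.27692308] 65
[ 0.6077 -0.1276 -0.1137  0.0326  0.4619]
clip_line [273. 177.] [-0.5  0.1]
barend [345. 207.] [ 0.3 -0.4]
bar_grip [335. 201.] [-1.2  1.9]
pointer [266. 181.] [ 1.3 -0.6]
lever_tip [329. 164.] [0.3 1.5]
rack [278. 202.] [1.7 4.4]
clip_line [334. 286.] [-0.   0.7]
barend [325. 199.] [-2.   0.7]
bar_grip [324. 212.] [ 0.6 -3.2]
pointer [349. 276.] [0.9 0.1]
lever_tip [290. 223.] [-4.5  0.3]
rack [361. 266.] [-0.3  2. ]
{'rack': array([ 0.608, -0.128,  0.   ]), 'bar_grip': array([0.585, 0.028, 0.05 ]), 'pointer': array([ 0.562, -0.178,  0.05 ]), 'clip_line': array([ 0.529, -0.174,  0.028]), 'lever_tip': array([ 0.481, -0.013,  0.075]), 'barend': array([0.589, 0.061, 0.05 ])}
```

```bash
python3 -m handwheel '[[[4,-3.6,0],[0,0,0]],[[8,-7.2,0],[0,0,0]],[[12,-10.8,0],[0,0,0]],[[16,-14.4,0],[0,0,0]],[[20,-18,0],[0,0,0]]]' -1 && python3 -m handwheel '[[[4,-3.6,0],[0,0,0]],[[8,-7.2,0],[0,0,0]],[[12,-10.8,0],[0,0,0]],[[16,-14.4,0],[0,0,0]],[[20,-18,0],[0,0,0]]]' && python3 -m handwheel '[[[4.4,-4,1],[0,0,0]],[[8.8,-8,3],[0,0,0]],[[13.2,-12,5],[0,0,0]],[[17.6,-16,7.1],[0,0,0]]]' && python3 -m handwheel '[[[0,0,0],[0,0,-0.18]],[[0,0,0],[0,0,-0.36]],[[0,0,0],[0,0,-0.54]],[[0,0,0],[0,0,-0.72]],[[0,0,0],[0,0,-0.9]]]' && python3 -m handwheel '[[[0,0,0],[0,0,-0.17]],[[0,0,0],[0,0,-0.33]],[[0,0,0],[0,0,-0.33]],[[0,0,0],[0,0,-0.33]]]'
```

```text
t: 2.33
tool_pos: [0.2957, -0.3872, 0.2315]
tool_rot: [3.121, 0.355, 0.001]
contact_force: [0.4, 0.3, 0.0]
opening: 0.0851
grip_force: 0.0
t: 2.95
tool_pos: [0.4502, -0.1667, 0.2317]
tool_rot: [3.121, 0.355, 0.001]
contact_force: [1.0, -0.9, -0.4]
opening: 0.085
grip_force: 0.0
t: 3.45
tool_pos: [0.5855, 0.0283, 0.1605]
tool_rot: [3.121, 0.356, 0.002]
contact_force: [1.3, -0.6, 1.0]
opening: 0.0849
grip_force: 0.0
t: 4.08
tool_pos: [0.5843, 0.0265, 0.1607]
tool_rot: [2.651, 1.686, 0.0]
contact_force: [-0.0, -0.2, 0.1]
opening: 0.0856
grip_force: 0.0
t: 4.58
tool_pos: [0.5843, 0.0264, 0.1607]
tool_rot: [2.347, 2.089, 0.0]
contact_force: [0.5, -0.9, 0.2]
opening: 0.0855
grip_force: 0.0
```

Now check from the wrist camera.

```bash
python3 - <<'E'
from h import *
cal=ctrl.calibration("wrist");im=ctrl.get_image("wrist")
R=np.array(cal["R"]);t=np.array(cal["t"])
def wp(X):
    c=R@X+t;th=np.arctan2(np.hypot(c[0],c[1]),c[2]);k=th/np.hypot(c[0],c[1]);return np.array([cal["cx"]+cal["fx"]*k*c[0],cal["cy"]+cal["fy"]*k*c[1]])
def wz(px,z):
    d=np.array([(px[0]-cal["cx"])/cal["fx"],(px[1]-cal["cy"])/cal["fy"]]);th=np.hypot(*d)
    v=R.T@np.array([*(d/th*np.sin(th)),np.cos(th)]);o=-R.T@t;return o+v*(z-o[2])/v[2]
P=pts([.6077,-.1276,-.1137,.0326,.4619])
for n in("bar_grip","pointer","clip_line","lever_tip","rack"):
    print(n,wp(P[n]).round(1),[(round(k["score"],2),np.round(k["position"],1),wz(k["position"],P[n][2]).round(4)) for k in ctrl.landmark_of("wrist",n)[:2]],P[n].round(4))
for n in P: cv2.drawMarker(im,tuple(int(v) for v in wp(P[n]).round()),(255,0,255),0,8)
cv2.imwrite("pics/w1.png",im)
E
```

```text
bar_grip [319.4 192.8] [(0.65, array([324.6, 191.1]), array([0.5898, 0.0289, 0.05  ]))] [0.5852 0.028  0.05  ]
pointer [319.5 362. ] [] [ 0.5617 -0.1777  0.05  ]
clip_line [293.  348.9] [(0.5, array([290. , 348.9]), array([ 0.5257, -0.1738,  0.028 ]))] [ 0.5293 -0.174   0.028 ]
lever_tip [207.6 259.1] [(0.75, array([200.5, 261.7]), array([ 0.4734, -0.0156,  0.075 ]))] [ 0.4811 -0.0134  0.075 ]
rack [352.3 301. ] [(0.7, array([350.1, 299.8]), array([ 0.6052, -0.1254,  0.    ]))] [ 0.6077 -0.1276  0.    ]
```

View pics/w1.png

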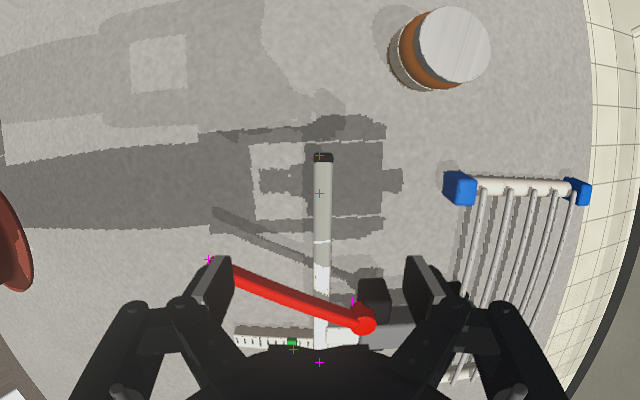

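```bash
python3 -m handwheel '[[[0,0.2,3.5],[0,0,0]],[[0,0.2,7],[0,0,0]],[[0,0.2,10],[0,0,0]],[[0,0.2,12],[0,0,0]],[[0,0.2,12.8],[0,0,0]]]' -1 && python3 -m handwheel '[[[0,0,0],[0,0,0]],[[0,0,0],[0,0,0]],[[0,0,0],[0,0,0]],[[0,0,0],[0,0,0]],[[0,0,0],[0,0,0]]]' 1 25 && python3 -m handwheel '[[[0,0,0],[0,0,0]],[[0,0,0],[0,0,0]],[[0,0,0],[0,0,0]]]'
python3 - <<'E'
from h import *
for c in("scene","side"):cv2.imwrite(f"pics/{c}1.png",ctrl.get_image(c))
a=cv2.imread("pics/side1.png")[150:350,240:460];cv2.imwrite("pics/b1.png",cv2.resize(a,None,fx=3,fy=3,interpolation=2))
E
```

```text
t: 5.5
tool_pos: [0.5857, 0.0262, 0.0314]
tool_rot: [-2.344, -2.09, 0.002]
contact_force: [-0.1, -0.3, 0.3]
opening: 0.0853
grip_force: 0.0
t: 6.12
tool_pos: [0.5877, 0.0261, 0.0337]
tool_rot: [2.343, 2.089, 0.004]
contact_force: [3.0, 0.0, 1.0]
opening: 0.0154
grip_force: 29.4
t: 6.5
tool_pos: [0.5873, 0.0261, 0.0337]
tool_rot: [2.343, 2.09, 0.003]
contact_force: [3.4, -0.3, 5.8]
opening: 0.0153
grip_force: 30.0
```

View pics/b1.png

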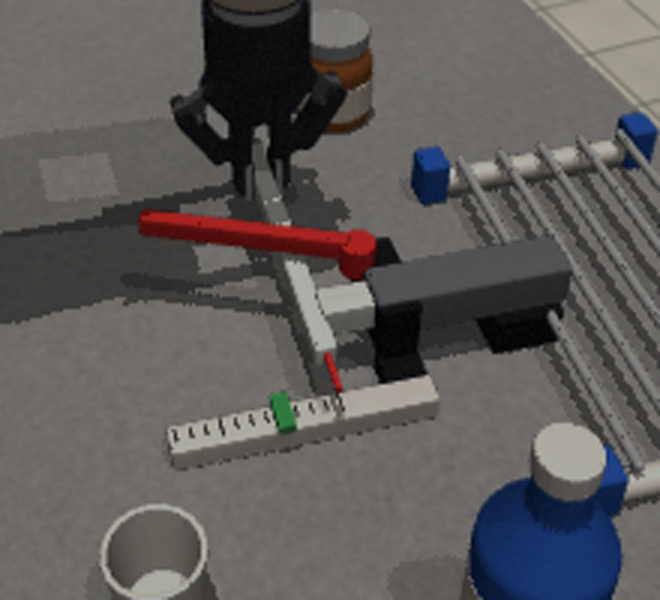

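```bash
python3 -m handwheel '[[[0,-0.8,0],[0,0,0]],[[0,-1.6,0],[0,0,0]],[[0,-2.4,0],[0,0,0]],[[0,-3.2,0],[0,0,0]],[[0,-3.2,0],[0,0,0]]]'
python3 - <<'E'
from h import *
W={"scene":(255,290,165,190),"side":(320,350,275,300)}
a=-.1137;ux=np.array([np.cos(a),np.sin(a),0])
tiles=[]
for c in("scene","side"):
    im=ctrl.get_image(c);cal=ctrl.calibration(c);w=W[c]
    cv2.imwrite(f"pics/{c}2.png",im)
    g,n=green(im[w[2]:w[3],w[0]:w[1]]);g=np.array(g)+[w[0],w[2]]
    r=ctrl.landmark_of(c,"pointer")[:2];l=ctrl.landmark_of(c,"lever_tip")[:1];k=ctrl.landmark_of(c,"clip_line")[:1]
    G=atz(cal,g,.026)
    for q in r: print(c,g,n,q["score"],q["position"],"dx mm",((atz(cal,q["position"],.05)-G)@ux*1000).round(1))
    print("lever",l,"clip net",k)
    # expected pointer pixel (dx=0)
    p=[.6077,-.1276,a,.0326,.4619]; print("model ptr px",np.round(proj(cal,pts(p,.0326)["pointer"]),1))
    z=im[150:210,235:315] if c=="scene" else im[250:310,300:380]
    tiles.append(cv2.resize(z,None,fx=7,fy=7,interpolation=2))
cv2.imwrite("pics/c2.png",cv2.resize(np.hstack(tiles),(800,300)))
print(ctrl.get_obs()["tool_pos"])
E
```

```text
t: 7.22
tool_pos: [0.555, 0.0302, 0.0337]
tool_rot: [2.344, 2.09, 0.003]
contact_force: [4.5, 0.8, 4.5]
opening: 0.0155
grip_force: 30.0
scene [272.62962963 176.92592593] 27 0.82 [268.5, 170.9] dx mm -0.2
lever [{'position': [329.2, 165.1], 'score': 0.56}] clip net [{'position': [270.8, 177.2], 'score': 0.37}]
model ptr px [271.7 172.3]
side [333.         286.63414634] 41 0.62 [334.2, 278.4] dx mm 2.6
lever [{'position': [288.0, 223.8], 'score': 0.87}] clip net [{'position': [335.2, 282.7], 'score': 0.5}]
model ptr px [333.8 279.6]
[0.55542359 0.03011571 0.03364931]
```

View pics/c2.png

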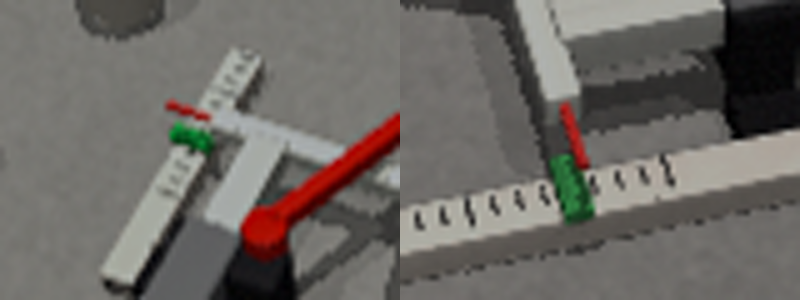

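```bash
python3 - <<'E'
from h import *
p=[.6077,-.1276,-.1137];c,s=np.cos(p[2]),np.sin(p[2])
def rk(X):
    d=X-np.array([p[0],p[1],0]);return np.array([c*d[0]+s*d[1],-s*d[0]+c*d[1],d[2]])*1000
G={"scene":(255,290,165,190),"side":(320,350,270,302)};Rw={"scene":(260,279,165,180),"side":(325,342,268,286)}
for n in G:
    cal=ctrl.calibration(n);print(n,"cam",rk(ray(cal,(0,0))[0]).round())
    for k in(0,2):
        im=cv2.imread(f"pics/{n}{k}.png").astype(int);b,g,r=im[...,0],im[...,1],im[...,2]
        def pick(m,w,z):
            v,u=np.nonzero(m[w[2]:w[3],w[0]:w[1]]);return np.array([rk(atz(cal,(i+w[0],j+w[2]),z)) for i,j in zip(u,v)])
        q=pick((g>r+25)&(g>b+25),G[n],.028);print(k,"clip",len(q),"x mean %.1f min %.1f max %.1f  y %.0f..%.0f"%(q[:,0].mean(),q[:,0].min(),q[:,0].max(),q[:,1].min(),q[:,1].max()))
        if k==2:
            q=pick((r>g+40)&(r>b+40),Rw[n],.05);print("ptr",len(q),q.mean(0).round(1),"slope",np.polyfit(q[:,1],q[:,0],1).round(3), "y %.0f..%.0f"%(q[:,1].min(),q[:,1].max()))
E
```

```text
scene cam [538. 336. 980.]
0 clip 38 x mean -73.1 min -80.5 max -65.8  y -68..-39
2 clip 36 x mean -72.7 min -80.5 max -65.7  y -66..-40
ptr 17 [-75.4 -56.3  50. ] slope [ 3.1000e-02 -7.3706e+01] y -69..-42
side cam [-185. -501.  617.]
0 clip 80 x mean -72.4 min -78.4 max -66.7  y -71..-40
2 clip 77 x mean -72.6 min -78.4 max -66.1  y -71..-40
ptr 35 [-69.6 -48.6  50. ] slope [ 9.0000e-03 -6.9113e+01] y -64..-32
```

```bash
python3 -m handwheel '[[[0,0,0],[0,0,0]],[[-0.4,0,0],[0,0,0]],[[-0.8,0,0],[0,0,0]],[[-1.4,0,0],[0,0,0]],[[-2,0,0],[0,0,0]]]' - 20
```

```text
t: 8.25
tool_pos: [0.5536, 0.0207, 0.0333]
tool_rot: [-2.336, -2.079, -0.029]
contact_force: [9.4, 40.3, 2.7]
opening: 0.0162
grip_force: 29.7
```

```bash
python3 -m handwheel '[[[0,0,0],[0,0,0]],[[0,0,0],[0,0,0]],[[0,0,0],[0,0,0]]]' 0.57 20
```

```text
t: 8.62
tool_pos: [0.5519, 0.011, 0.0321]
tool_rot: [-2.342, -2.092, -0.001]
contact_force: [5.0, 2.8, 0.8]
opening: 0.0183
grip_force: 2.2
```

```bash
python3 -m handwheel '[[[-1.2,0,0],[0,0,0]],[[-2.4,0,0],[0,0,0]],[[-3.6,0,0],[0,0,0]],[[-4.8,0,0],[0,0,0]],[[-6,0,0],[0,0,0]]]' && python3 -m handwheel '[[[-0.8,0,0],[0,0,0]],[[-1.4,0,0],[0,0,0]],[[-1.8,0,0],[0,0,0]],[[-2,0,0],[0,0,0]],[[-2,0,0],[0,0,0]]]'
python3 - <<'E'
from h import *
W={"scene":(235,315,150,210),"side":(300,380,250,310)}
t=[]
for c in W:
    im=ctrl.get_image(c);cv2.imwrite(f"pics/{c}3.png",im);y=(120,220,220,350) if c=="scene" else (200,300,260,390)
    t.append(cv2.resize(im[y[0]:y[1],y[2]:y[3]],(400,308),interpolation=2))
cv2.imwrite("pics/c3.png",np.hstack(t))
E
```

```text
t: 9.25
tool_pos: [0.5445, -0.0486, 0.0316]
tool_rot: [-2.342, -2.09, -0.001]
contact_force: [4.6, 4.5, 0.1]
opening: 0.0186
grip_force: 2.1
t: 9.88
tool_pos: [0.5421, -0.0679, 0.0315]
tool_rot: [-2.342, -2.089, -0.001]
contact_force: [4.5, 4.2, 0.7]
opening: 0.0185
grip_force: 2.1
```

View pics/c3.png

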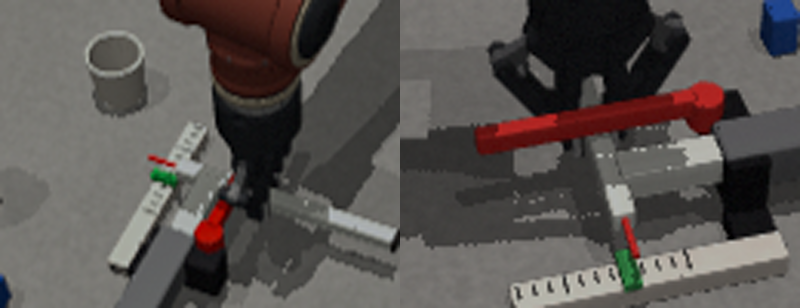

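```bash
python3 -m handwheel '[[[-0.2,0,0],[0,0,0]],[[-0.4,0,0],[0,0,0]],[[-0.5,0,0],[0,0,0]],[[-0.5,0,0],[0,0,0]]]' && python3 -m handwheel '[[[-0.1,0,0],[0,0,0]],[[-0.2,0,0],[0,0,0]],[[-0.2,0,0],[0,0,0]],[[-0.2,0,0],[0,0,0]]]'
```

```text
t: 10.48
tool_pos: [0.542, -0.0682, 0.0315]
tool_rot: [-2.339, -2.082, -0.012]
contact_force: [6.8, 21.9, 1.3]
opening: 0.0181
grip_force: 2.2
t: 10.98
tool_pos: [0.542, -0.0683, 0.0316]
tool_rot: [-2.337, -2.081, -0.016]
contact_force: [7.9, 28.6, 3.8]
opening: 0.0186
grip_force: 2.3
```

```bash
python3 - <<'E'
from h import *
p=[.6077,-.1276,-.1137];c,s=np.cos(p[2]),np.sin(p[2])
def rk(X):
    d=X-np.array([p[0],p[1],0]);return np.array([c*d[0]+s*d[1],-s*d[0]+c*d[1],d[2]])*1000
im=ctrl.get_image("side");cal=ctrl.calibration("side");cv2.imwrite("pics/side4.png",im)
b,g,r=[im[...,i].astype(int) for i in range(3)]
m=(r>g+50)&(r>b+50);m[:, :250]=0;m[:215]=0;m[260:]=0;m[:,380:]=0
v,u=np.nonzero(m);q=np.array([rk(atz(cal,(i,j),.084)) for i,j in zip(u,v)])
# far (top) edge = +y limit at z=84 (outer face, expect y=36 when closed)
for lo in range(-160,20,20):
    k=q[(q[:,0]>=lo)&(q[:,0]<lo+20)]
    if len(k):print(lo,len(k),k[:,1].min().round(1),k[:,1].max().round(1))
for n in("side","scene"):
    if n=="scene":im2=ctrl.get_image("scene");cv2.imwrite("pics/scene4.png",im2)
    cal=ctrl.calibration(n)
    print(n,[(round(k["score"],2),rk(atz(cal,k["position"],.075)).round(1)) for k in ctrl.landmark_of(n,"lever_tip")[:2]])
    print("ptr",[(round(k["score"],2),np.round(k["position"],1),rk(atz(cal,k["position"],.05)).round(1)) for k in ctrl.landmark_of(n,"pointer")[:2]])
    R={"scene":(255,279,160,182),"side":(322,346,264,290)}[n];I=(im if n=="side" else im2).astype(int)[R[2]:R[3],R[0]:R[1]]
    v,u=np.nonzero((I[...,2]>I[...,1]+40)&(I[...,2]>I[...,0]+40));print("red ptr",len(u),np.mean([rk(atz(cal,(i+R[0],j+R[2]),.05)) for i,j in zip(u,v)],0).round(1))
z=im[200:300,260:390]
for th,col in((0,(255,255,0)),(.07,(255,0,255))):
    a=[pts([*p,.03,th])["lever_tip"]];cc=ctrl.calibration("side")
z=cv2.resize(z,(780,600),interpolation=2)
for y0,th,col in((30,0,(255,255,0)),(30,.07,(255,0,255))):
    L=lambda x,y,zz:np.array([p[0]+c*x-s*y,p[1]+s*x+c*y,zz])
    e=[L(d*-np.cos(th)-.006*np.sin(th)*-1*-1,.03+d*np.sin(th)+.006*np.cos(th),.084) for d in(0,.155)]
    e=[tuple(int((w-o)*6) for w,o in zip(proj(ctrl.calibration("side"),k),(260,200))) for k in e];cv2.line(z,e[0],e[1],col,1)
cv2.imwrite("pics/d4.png",z)
E
```

```text
-160 48 12.1 35.7
-140 92 12.2 36.5
-120 90 11.8 36.3
-100 88 11.6 36.0
-80 85 11.7 35.3
-60 87 11.4 35.6
-40 84 11.1 35.2
-20 128 -4.1 39.1
0 70 4.4 40.9
side [(0.86, array([-148.9,   36. ,   75. ]))]
ptr [(0.84, array([334.6, 276.9]), array([-69.4, -49. ,  50. ]))]
red ptr 39 [-69.3 -48.4  50. ]
scene []
ptr [(0.71, array([269.2, 169.4]), array([-79.6, -66.6,  50. ])), (0.44, array([361.8, 258.7]), array([ 94.1, 277.9,  50. ]))]
red ptr 18 [-75.2 -56.5  50. ]
```

View pics/d4.png

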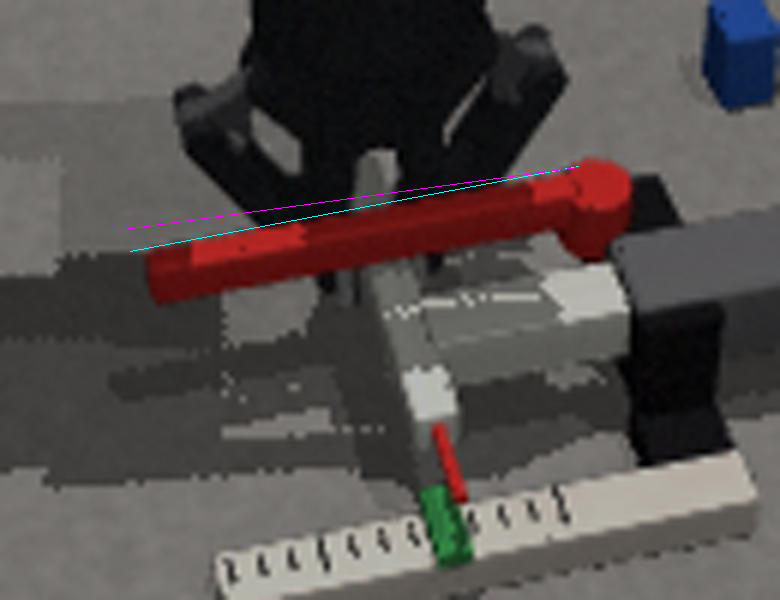

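```bash
python3 -m handwheel '[[[0.3,0,0],[0,0,0]],[[0.3,0,0],[0,0,0]],[[0.3,0,0],[0,0,0]]]' && python3 -m handwheel '[[[0,0,0],[0,0,0]],[[0,0,0],[0,0,0]],[[0,0,0],[0,0,0]],[[0,0,0],[0,0,0]],[[0,0,0],[0,0,0]]]' 1 20
python3 - <<'E'
from h import *
p=[.6077,-.1276,-.1137];c,s=np.cos(p[2]),np.sin(p[2])
def rk(X):
    d=X-np.array([p[0],p[1],0]);return np.array([c*d[0]+s*d[1],-s*d[0]+c*d[1],d[2]])*1000
for n,R in {"scene":(255,279,160,182),"side":(322,346,264,290)}.items():
    im=ctrl.get_image(n);cal=ctrl.calibration(n);I=im.astype(int)[R[2]:R[3],R[0]:R[1]]
    v,u=np.nonzero((I[...,2]>I[...,1]+40)&(I[...,2]>I[...,0]+40));print(n,"ptr",len(u),np.mean([rk(atz(cal,(i+R[0],j+R[2]),.05)) for i,j in zip(u,v)],0).round(1))
b,g,r=[im[...,i].astype(int) for i in range(3)]
m=(r>g+50)&(r>b+50);m[:, :250]=0;m[:215]=0;m[260:]=0;m[:,380:]=0
v,u=np.nonzero(m);q=np.array([rk(atz(cal,(i,j),.084)) for i,j in zip(u,v)])
print([q[(q[:,0]>=l)&(q[:,0]<l+20)][:,1].max().round(1) for l in range(-160,-30,20)])
print(ctrl.get_obs()["t"],rk(ctrl.get_obs()["tool_pos"]))
E
```

```text
t: 11.65
tool_pos: [0.542, -0.0682, 0.0315]
tool_rot: [-2.34, -2.084, -0.01]
contact_force: [5.2, 18.5, 2.8]
opening: 0.0184
grip_force: 2.0
t: 12.28
tool_pos: [0.542, -0.0682, 0.0316]
tool_rot: [-2.34, -2.083, -0.01]
contact_force: [4.6, 18.1, 3.1]
opening: 0.0157
grip_force: 25.4
scene ptr 20 [-76.1 -55.2  50. ]
side ptr 34 [-70.4 -48.3  50. ]
[np.float64(36.2), np.float64(36.5), np.float64(36.7), np.float64(36.0), np.float64(35.6), np.float64(35.6), np.float64(35.2)]
12.375 [-72.00706363  51.59547239  31.60286481]
```

Pointer is within about 1 mm of the clip on the average of both cameras (−73.2 against about −72.9), the lever is flush, and the leg is firmly gripped.

```bash
python3 -c "
from station import ctrl
print(ctrl.finish_job())"
```

```text
the job is handed in; nothing more can be done
None
```

I handed the job in with the leg still gripped, its pointer within about 1 mm of the clip by the average of the two cameras (each reads up to about 2.5 mm off, in opposite directions), and the lever shut flush along the leg; the bottle, jar and cup were not touched, and no verdict came back.

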